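# Unlatch an air-filter box, break its stuck lid free and hold it ajar

## Task

Take the red-handled release blade out of its wooden stand, push it straight down into the slot of the yellow collar on the air-filter box until its black flange sits fully home (that trips the catch inside), and leave it there. Then grip the orange lid handle, pull the stuck lid free of its tacky seal without letting it fly wide open, and hold it ajar with the front edge raised about 3 cm; finish while still holding it there, as it falls shut if let go. Leave everything else on the bench where it is.

Things in the scene. Friction and masses are not known exactly. Their poses are not given: they have to be found in the camera images.
- airbox: Fixed black plastic air-filter box, 200 (x) x 170 (y) x 90 mm high, grey lid on top; origin at the centre of its underside on the bench, z up, its front (where the lid lifts) faces its own -x. A boss with a yellow collar on top is built onto its left (+y) flank, reaching 137 mm from the box centre; a round spout sticks out 50 mm on its right.
- slot (a point): Centre of the slot mouth in the yellow collar's top face, at (-60, 118, 90) mm in the box's frame; axes as the box. The slot runs straight down, 21 mm long (x), 6 mm wide (y), mouth chamfered 3 mm. From 22 mm depth on the blade presses down the arm of the catch, which takes about 5 to 8 N.
- catch (a joint): Hidden catch under the collar, rad: 0 = hooked over the lid (the lid cannot be raised at all), about 0.38 = tripped, when the blade is fully home. It stays tripped.
- lid (a joint): Lid angle, rad: 0 shut, grows as the front edge (205 mm from the hinge) rises; 0.147 = 30 mm. The tacky seal peaks at some 7 to 11 N of pure lift at the handle (the gripper may feel 15 to 30 N, more if it does not tilt along with the lid), is gone after 10 mm of lift and does not grip again; then only the weight (about 1.5 N at the handle) pulls it shut.
- lid_handle (a point): Grip point of the orange lid handle, an upright fin 40 mm long (x), 14 mm thick (y), 42 mm high on the lid near its front edge: on its centre line, 24 mm above the lid's top face. At (-75, 0, 126) mm in the box's frame when shut (lid top at 102, fin top at 144 mm). Axes as the box, turning with the lid. Grip it across y.
- lid_hinge (a point): Middle of the lid's hinge line at the rear rim, at (100, 0, 90) mm in the box's frame; axes as the box. The lid turns about this y axis (a positive turn about +y raises the front); the handle's grip point lies 175 mm in front of it and 36 mm above it.
- blade_grip (a point): Centre of the red handle of the loose release blade (90 g), upright in its stand: 30 (x) x 14 (y) x 41 mm (z), grip it across y. Under it a black flange 40 x 24 x 5 mm, then the steel blade. Flange underside 25.5 mm and tip 59.5 mm below this point. Fully home, this point is 25.5 mm above the slot mouth. A half turn about z fits as well.
- blade_tip (a point): Middle of the blade's bottom edge; axes as the blade (x along its width, z up the handle). Steel blade 18 mm wide (x), 3 mm thick (y), 34 mm long below the flange, its last 6 mm stepped down to 12 x 2 mm. Fully home the tip is 34 mm below the slot mouth.
- stand: Fixed wooden stand, 90 x 70 mm foot and a 70 x 50 mm block 45 mm high with a slot along its x (21 x 6 mm), in which the blade stands with its flange resting on top. Origin at the centre of its underside. It is to the left or to the right of the box, the bolt tray is on the other side.
- tray: Bystander: blue open bolt tray 130 x 90 x 30 mm, origin at the centre of its underside.
- hammer: Bystander: hammer lying on the bench, 260 mm long; origin at the middle of its underside.
- t_wrench: Bystander: steel T-handled wrench lying flat, 200 mm long, 12 to 17 mm thick; origin at the middle of its shaft's underside.
- piston: Bystander: aluminium piston standing, diameter 54, height 50 mm; origin at its underside.
- barrel: Bystander: finned aluminium cylinder barrel, 100 x 100 x 90 mm, standing; origin at its underside.
- oil_bottle: Bystander: green oil jug with a red cap, 55 x 100 mm, 175 mm high, standing; origin at its underside.
- flange: Bystander: dark steel ring, diameter 60, 12 mm thick, lying; origin at its underside.
Not all that is in view belongs to the job. What is meant by the part that bears blade_grip is not white, and is the smaller of those in its own colour.

How it is judged:
By the outcome, as a careful person would: the job done as asked, in the order asked, and still so for the second after the job is handed in, while the arm keeps its last pose, push and grip.
It also fails if it takes over 54 s, if anything falls off the work surface, if the arm or the gripper's body presses on something with over 40 N, if the wrist force passes 120 N, or if a joint passes its speed limit or range.

## Robot

A 6-joint arm with a two-finger parallel gripper is mounted at the origin on the work surface. World frame = base frame: x ahead of the robot, y to its left, z up, the work surface at z = 0. Lengths are in m, angles in rad, forces in N, time in s.
With the tool pointing down it reaches from about 0.35 to 0.8 m from the base axis. Payload 7.3 kg.
Tool frame: the origin (TCP) lies between the finger pads; the fingertips stand 25 mm ahead of it and the grasp point (between the pads) lies 6 mm ahead of it (r.tip_extent is the distance from the TCP to the fingertips, in m); z points along the fingers, y is the direction in which the jaws open and shut (so a half turn about z gives the same grasp; the last joint's range is limited). The gripper opens to 85 mm and grips with 20 to 120 N. Pads are 22 mm wide; open, the fingers measure 114 mm over their backs; the gripper's body (76 mm by 85 mm) begins 54 mm behind the grasp point. The pads swing forward as they close: fully open they stand 13 mm farther back than shut.
Start: joints at [-1.484, 0.342, 1.524, -0, 1.275, -0.146], TCP at [0.121, -0.511, 0.256] pointing down, gripper open.
Joint ranges: [-2.53, 2.53], [-0.77, 2.02], [0.04, 2.7], [-1, 4.14], [0.28, 2.66], [-3.11, 3.11]. Speed limits (rad/s): [2.57, 2.57, 3.14, 3.14, 3.14, 3.14].

## Interface

Orientations are given as a unit quaternion [x, y, z, w].
In Python, from workcell import r, command_gripper, optics gives the robot as it stands. The module is installed in compiled form; this text tells all that it offers. Calls block until the motion is done:
- r.reach(position, orientation): joint-space move of the TCP to a pose.
- r.move_straight(position, orientation=None, speed=0.15, max_force=None): straight line of the TCP; orientation=None keeps the orientation; speed is the mean speed in m/s. With max_force (N) it stops when the force on the tool has changed by that much, and returns True; else False.
- r.movej(angles): joint-space move.
- command_gripper(opening, force=None): finger opening in m; force is the grip in N (None keeps the last); returns when the fingers have stopped.
- r.hold(seconds).
- r.solve_ik(position, orientation): joint angles nearest the present ones, or None.
- r.read_state(): the state.
- optics.get_image(name): name is "side" or "top" or "wrist"; returns (picture, depth): 480x640x3 uint8, red, green, blue; 480x640 float32, m along the optical axis (not along the pixel's ray), 0 where there is no reading.
- optics.camera_model(name): a dict with "K" (3x3 intrinsics, pixels), "k1" (the pictures are not rectified: a ray, as slopes to the right and down, at radius r is drawn at 1 + k1 r^2 times it, then the intrinsics apply), "R" (3x3) and "t" (3): a world point X has camera coordinates R X + t; the wrist camera has in their place "tool_from_camera" (4x4, takes a point from camera to tool coordinates, whose origin is the TCP and whose axes are the flange's). Camera axes: x right, y down, z forward; pixel columns grow to the right and rows downward; lengths in m; the calibration is good to about 2 mm. A picture is of the moment at which its call begins: read the wrist's pose just before it. camera_model takes no time and is no camera call.
A pose or a line that the arm cannot do raises r.PlanningError and nothing moves.
- r.finish_job(): hands the job in, once; it reports no verdict.
The state is a dict: "time_s": time; "joint_positions": joint angles; "dq": joint speeds; "tau": joint torques, N m; "eef_pos": TCP position; "eef_rot": TCP orientation; "contact_force": force on the tool from outside, world axes, zero at the start; "torque": the same for the moment, N m; "grip_width": finger opening in m.
Only numpy, scipy, OpenCV 4.12 (cv2) and the standard library are available. Lean on these libraries where they do the work, as an engineer would, in place of code of your own. Each camera call takes 0.05 s, during which the arm holds its last target.

## Working session

There is one attempt and no reset: what is moved stays moved. The work goes in short steps, each a Python script; the robot and the scene stay as the last script left them, time stands still between calls to the robot, and variables do not carry over. Pictures are saved under pics/ and viewed, and the job is handed in when it is done.

```bash
mkdir -p pics; ls; python3 - <<'E'
from workcell import r, command_gripper, optics
import cv2, numpy as np
for n in ["side","top","wrist"]:
    im,d=optics.get_image(n); cv2.imwrite(f"pics/{n}0.png",im[:,:,::-1]); np.savez(f"pics/{n}0.npz",im=im,d=d)
    print(n,optics.camera_model(n))
print(r.read_state())
E
```

```text
pics
side {'K': array([[534.09426525,   0.        , 319.04524253],
       [  0.        , 534.09426525, 242.67579578],
       [  0.        ,   0.        ,   1.        ]]), 'k1': -0.1363864475108467, 'R': array([[-0.98184658, -0.18964255,  0.00360545],
       [-0.14040926,  0.71390591, -0.68602011],
       [ 0.12752465, -0.67407274, -0.72757364]]), 't': array([0.53390241, 0.16026999, 1.17193933])}
top {'K': array([[546.37786337,   0.        , 315.22893847],
       [  0.        , 546.37786337, 246.55036406],
       [  0.        ,   0.        ,   1.        ]]), 'k1': -0.14837315003073542, 'R': array([[-2.69519120e-02, -9.99629719e-01, -3.74418812e-03],
       [-9.87554366e-01,  2.72065534e-02, -1.54906998e-01],
       [ 1.54951505e-01, -4.77450446e-04, -9.87921962e-01]]), 't': array([0.00190486, 0.56750314, 1.05472299])}
wrist {'K': array([[332.80876352,   0.        , 319.16522114],
       [  0.        , 332.80876352, 238.85021225],
       [  0.        ,   0.        ,   1.        ]]), 'k1': -0.04443283421549521, 'tool_from_camera': array([[ 2.29271620e-05, -9.58352915e-01, -2.85586570e-0
[... 269 characters left out ...]
00000000e+00]])}
{'time_s': 0.15, 'joint_positions': array([-1.48403773e+00,  3.42573556e-01,  1.52478260e+00,  1.49561650e-05,
        1.27540783e+00, -1.45989710e-01]), 'dq': array([ 0.00119711, -0.00409651, -0.00213021,  0.00118934,  0.00130712,
       -0.00120686]), 'tau': array([ 8.93010529e-04, -4.33907211e+01, -2.46147305e+01, -1.64687972e-04,
        5.75719663e-03,  8.23875752e-06]), 'eef_pos': array([ 0.12110027, -0.51056857,  0.25578518]), 'eef_rot': array([ 9.93236250e-01,  1.16109471e-01,  2.44921018e-05, -5.85198247e-04]), 'contact_force': array([-0.66206807,  0.49320135, -0.51768777]), 'torque': array([ 0.0039388 , -0.02027622, -0.01557228]), 'grip_width': 0.08524426452171281}
```

View pics/top0.png

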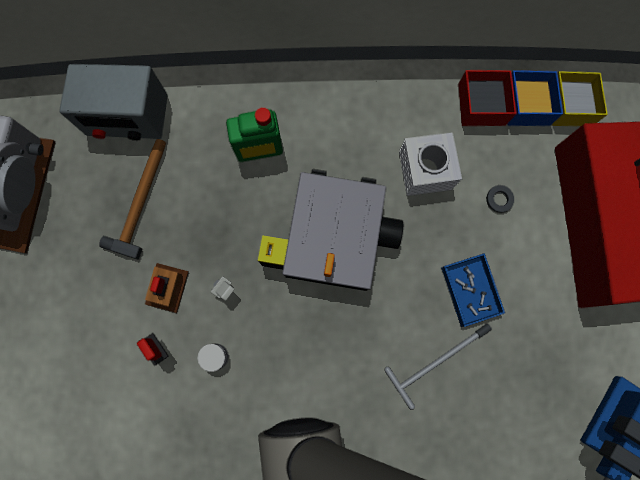

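View pics/side0.png

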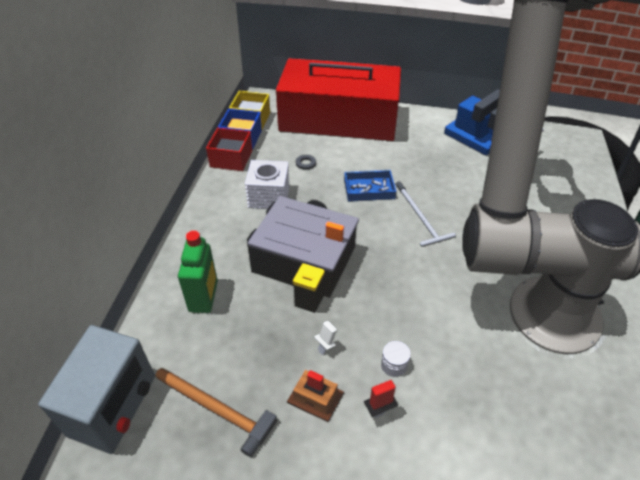

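View pics/wrist0.png

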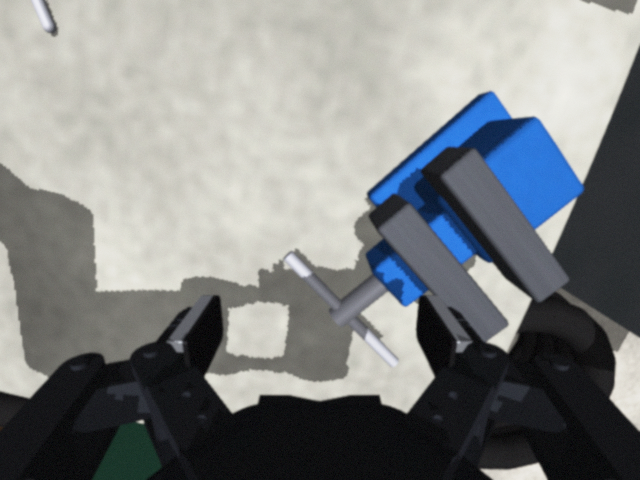

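Top view candidates for the blade are:
- red in the wooden stand, at about (157,285)
- a larger red block on a black base, at (151,348)
- a white one, at (223,289)

The red one in the stand fits: it isn't white and it's the smaller of the two reds. I'll confirm that with a crop and measure from the depth data.

```bash
cat > h.py <<'E'
import numpy as np, cv2
from scipy.spatial.transform import Rotation as Ro
def cloud(im,d,cm,pose=None):
    K=cm["K"];k=cm["k1"]
    v,u=np.mgrid[0:480,0:640].astype(np.float64)
    n=cv2.undistortPoints(np.stack([u.ravel(),v.ravel()],1)[:,None],K,np.array([k,0,0,0,0.]))[:,0]
    z=d.ravel()
    P=np.c_[n*z[:,None],z]
    if "R" in cm: W=(P-cm["t"])@cm["R"]
    else:
        T=cm["tool_from_camera"]; P=P@T[:3,:3].T+T[:3,3]
        W=Ro.from_quat(pose[1]).apply(P)+pose[0]
    W[z<=0]=np.nan
    return W.reshape(480,640,3)
E
python3 - <<'E'
from workcell import optics
from h import *
t=np.load('pics/top0.npz');s=np.load('pics/side0.npz')
c1=cv2.resize(t['im'][230:390,110:270],(400,400),interpolation=cv2.INTER_CUBIC)
c2=cv2.resize(s['im'][300:440,270:430],(400,350),interpolation=cv2.INTER_CUBIC)
o=np.zeros((400,800,3),np.uint8);o[:,:400]=c1;o[:350,400:]=c2
cv2.imwrite('pics/crop1.png',o[:,:,::-1])
for n,f in (('top',t),('side',s)):
    W=cloud(f['im'],f['d'],optics.camera_model(n)); 
    hsv=cv2.cvtColor(f['im'],cv2.COLOR_RGB2HSV)
    H,S,V=[hsv[...,i].astype(int) for i in range(3)]
    reg=np.isfinite(W[...,0])&(W[...,0]>.2)&(W[...,0]<.75)&(abs(W[...,1])<.45)
    for nm,m in dict(yellow=(H>22)&(H<35)&(S>180)&(V>100),red=((H<4)|(H>176))&(S>150),orange=(H>8)&(H<20)&(S>200)&(V>150)).items():
        m=m&reg
        N,L,st,ce=cv2.connectedComponentsWithStats(m.astype(np.uint8))
        for i in range(1,N):
            if st[i,4]<25: continue
            P=W[L==i]; top=np.percentile(P[:,2],95); Q=P[P[:,2]>top-.006]
            print(n,nm,ce[i].round(),st[i,4],'top',top.round(4),'zmin',P[:,2].min().round(3),'c',Q.mean(0).round(4),'rect',cv2.minAreaRect((Q[:,:2]*1000).astype(np.float32)))
E
```

```text
top yellow [273. 250.] 610 top 0.0936 zmin 0.083 c [0.556  0.0683 0.0907] rect ((556.3488159179688, 68.69914245605469), (49.402320861816406, 49.61467742919922), 78.86861419677734)
top red [157. 285.] 176 top 0.0937 zmin 0.048 c [0.4954 0.298  0.0914] rect ((495.2679443359375, 297.9858093261719), (13.956707000732422, 28.04128646850586), 70.35478210449219)
top red [149. 349.] 341 top 0.1157 zmin 0.003 c [0.3714 0.3085 0.1131] rect ((371.50079345703125, 308.4932556152344), (41.60616683959961, 18.831226348876953), 34.67342758178711)
top orange [329. 268.] 38 top 0.1475 zmin 0.141 c [ 0.5127 -0.0382  0.1448] rect ((517.016357421875, -36.69575500488281), (10.154041290283203, 30.710241317749023), 78.75626373291016)
side yellow [308. 276.] 543 top 0.0923 zmin 0.014 c [0.553  0.0683 0.0897] rect ((552.8787231445312, 66.69200134277344), (56.96928024291992, 50.86233139038086), 78.02472686767578)
side red [315. 380.] 197 top 0.0921 zmin 0.057 c [0.4934 0.3004 0.0899] rect ((493.3240966796875, 299.3876647949219), (13.371172904968262, 29.087871551513672), 75.16499328613281)
side red [381. 391.] 319 top 0.1147 zmin 0.065 c [0.3696 0.3131 0.1123] rect ((369.746826171875, 312.34381103515625), (38.97903060913086, 17.946128845214844), 34.74528121948242)
side orange [335. 227.] 45 top 0.1465 zmin 0.139 c [ 0.5167 -0.0341  0.1435] rect ((516.3240356445312, -34.77345657348633), (10.239620208740234, 32.0363883972168), 79.69388580322266)
```

View pics/crop1.png

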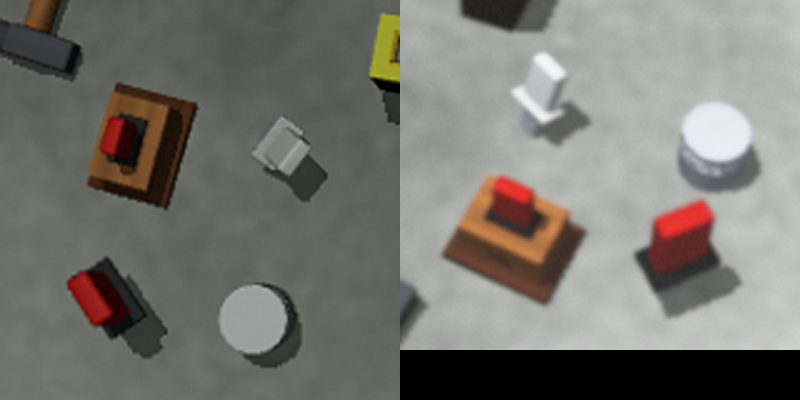

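The crop confirms it. The red blade sits in the stand with its flange resting on the block, with its top at 0.091 m as expected. The other red one is bigger and stands on the bench. Next come closer wrist views of the blade and the box.

```bash
cat >> h.py <<'E'
def q(yaw): return np.array([np.cos(yaw/2),np.sin(yaw/2),0,0])
def shot(n):
    from workcell import r,optics
    s=r.read_state(); im,d=optics.get_image('wrist')
    np.savez(f'pics/{n}.npz',im=im,d=d,p=s['eef_pos'],q=s['eef_rot'])
    cv2.imwrite(f'pics/{n}.png',im[:,:,::-1])
E
python3 - <<'E'
from workcell import r, optics
from h import *
b=-.19
for nm,p,y in (('slot',(.555,.07,.25),b),('slot',(.555,.07,.25),b+np.pi),('slot',(.555,.07,.25),b-np.pi),('blade',(.495,.3,.25),-.28),('blade',(.495,.3,.25),-.28+np.pi),('lid',(.513,-.04,.2),b),('lid',(.513,-.04,.2),b+np.pi)):
    try: print(nm,y,r.solve_ik(p,q(y)))
    except Exception as e: print(nm,e)
r.reach((.53,-.0,.30),q(b)); shot('w1')
r.reach((.54,.05,.28),q(b)); shot('w2')
r.reach((.495,.299,.26),q(-.28)); shot('w3')
print(r.read_state()['time_s'])
E
python3 -c "
import cv2,numpy as np
a=[cv2.imread(f'pics/w{i}.png') for i in (1,2,3)]
cv2.imwrite('pics/w123.png',np.vstack([np.hstack([cv2.resize(a[0],(400,300)),cv2.resize(a[1],(400,300))]),np.hstack([cv2.resize(a[2],(400,300)),np.zeros((300,400,3),np.uint8)])]))"
```

```text
slot -0.19 [-1.15401861e-02  4.10021943e-01  1.43807241e+00 -4.44089210e-16
  1.29349830e+00  1.74925614e+00]
slot 2.951592653589793 [-1.15401861e-02  4.10021943e-01  1.43807241e+00 -4.44089210e-16
  1.29349830e+00 -1.39233651e+00]
slot -3.331592653589793 [-1.15401861e-02  4.10021943e-01  1.43807241e+00 -4.44089210e-16
  1.29349830e+00 -1.39233651e+00]
blade -0.28 [ 4.12483431e-01  4.45874152e-01  1.38094086e+00 -4.44089210e-16
  1.31477764e+00  2.26327976e+00]
blade 2.861592653589793 [ 4.12483431e-01  4.45874152e-01  1.38094086e+00 -4.44089210e-16
  1.31477764e+00 -8.78312895e-01]
lid -0.19 [-2.26843499e-01  3.76465811e-01  1.63864091e+00 -4.44089210e-16
  1.12648594e+00  1.53395283e+00]
lid 2.951592653589793 [-2.26843499e-01  3.76465811e-01  1.63864091e+00 -4.44089210e-16
  1.12648594e+00 -1.60763983e+00]
3.9667
```

View pics/w123.png

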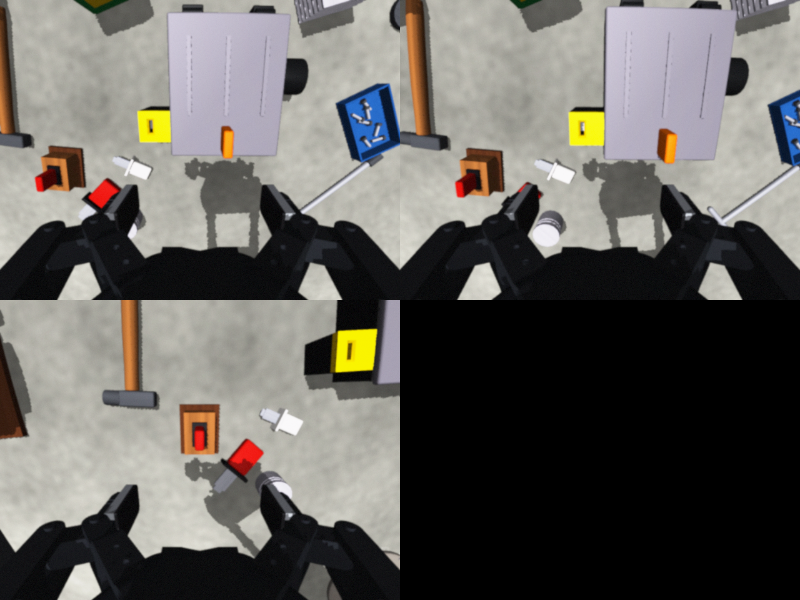

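In w3 the big red decoy and the white one both look tipped over, so I'll check the fixed cameras before moving on.

```bash
python3 - <<'E'
from workcell import r, command_gripper, optics
import cv2, numpy as np
for n in ["side","top"]:
    im,d=optics.get_image(n); cv2.imwrite(f"pics/{n}1.png",im[:,:,::-1]); np.savez(f"pics/{n}1.npz",im=im,d=d)
a=[cv2.imread(f'pics/{n}1.png') for n in('side','top')]
w=[cv2.imread(f'pics/w{n}.png') for n in(1,3)]
cv2.imwrite('pics/chk.png',np.vstack([np.hstack([cv2.resize(x,(400,300)) for x in a]),np.hstack([cv2.resize(w[0][200:380,20:260],(400,300)),cv2.resize(w[1][120:300,260:500],(400,300))])]))
E
```

```text
(no output)
```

View pics/chk.png

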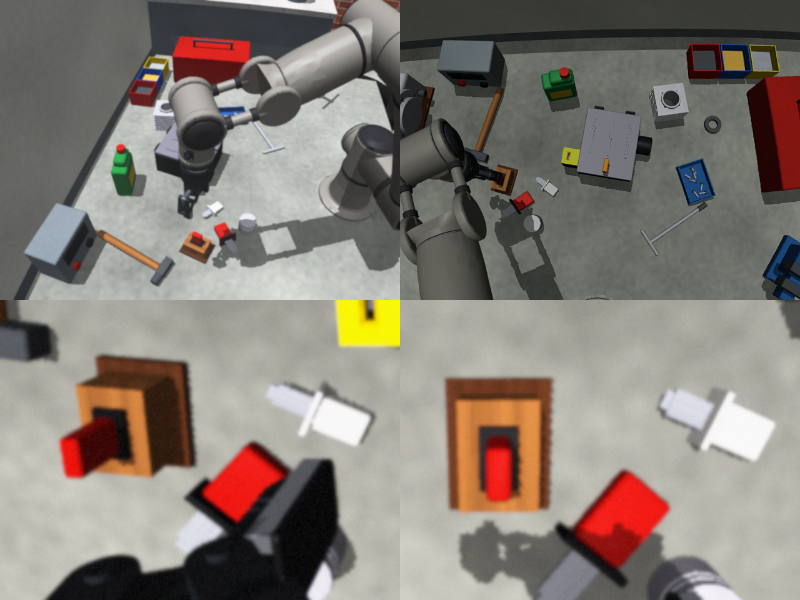

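Side view now: the two decoys (big red and white) have toppled from standing on their tips. They fell on their own, as the arm had never come lower than 0.25 m. The blade in the stand is unaffected. Now to fit the blade and the box.

```bash
cat > fit.py <<'E'
from workcell import optics
from h import *
cm=optics.camera_model('wrist')
def get(n):
    f=np.load(f'pics/{n}.npz'); W=cloud(f['im'],f['d'],cm,(f['p'],f['q'])); hsv=cv2.cvtColor(f['im'],cv2.COLOR_RGB2HSV).astype(int); return f,W,hsv
def fitrect(Q):
    (c,wh,a)=cv2.minAreaRect((Q[:,:2]*1000).astype(np.float32)); 
    return np.round(c,1),np.round(wh,1),round(a,1)
E
python3 - <<'E'
from fit import *
for n in ('w1','w2','w3'):
    f,W,h=get(n); H,S,V=h[...,0],h[...,1],h[...,2]
    ok=np.isfinite(W[...,0])&(W[...,2]>.02)
    ero=lambda m: m
    def rep(nm,m,zlo,zhi):
        m=m&ok&(W[...,2]>zlo)&(W[...,2]<zhi)
        N,L,st,ce=cv2.connectedComponentsWithStats(m.astype(np.uint8))
        if N<2: return
        i=1+np.argmax(st[1:,4]); P=W[L==i]
        print(n,nm,ce[i].round(),st[i,4],'zmed',np.median(P[:,2]).round(4),'mean',P.mean(0).round(4),*fitrect(P))
    rep('yellowtop',(H>22)&(H<35)&(S>180)&(V>100),.08,.1)
    rep('orangetop',(H>8)&(H<20)&(S>180)&(V>140)&(W[...,0]>.45)&(W[...,1]<.05),.136,.155)
    rep('lid',(S<50)&(V>60)&(W[...,0]>.45)&(W[...,1]<.08),.095,.108)
    rep('redtop',((H<4)|(H>176))&(S>150)&(W[...,1]>.25)&(W[...,0]>.43),.084,.1)
    rep('block',(H>5)&(H<20)&(S>120)&(W[...,1]>.2),.04,.05)
    rep('foot',(H>5)&(H<20)&(S>100)&(W[...,1]>.2),.004,.06)
    rep('slothole',(V<90)&(abs(W[...,0]-.555)<.02)&(abs(W[...,1]-.068)<.02),.02,.1)
E
```

```text
w1 yellowtop [247. 201.] 2368 zmed 0.0897 mean [0.5565 0.0691 0.0895] [555.7  69.4] [49.9 49.2] 78.7
w1 orangetop [364. 231.] 483 zmed 0.1432 mean [ 0.5199 -0.0363  0.1428] [520.3 -36.8] [12.7 38.9] 79.0
w1 lid [362. 128.] 41045 zmed 0.1018 mean [ 0.601  -0.0524  0.1018] [593.8 -52. ] [170.7 210. ] 79.0
w1 redtop [ 64. 293.] 350 zmed 0.0903 mean [0.4967 0.2965 0.0895] [496.3 298.2] [14.2 28.1] 74.7
w1 block [ 93. 274.] 1373 zmed 0.045 mean [0.4995 0.291  0.0449] [495.4 299.2] [51.9 70.4] 73.6
w1 foot [ 97. 272.] 2043 zmed 0.0445 mean [0.5004 0.2879 0.0405] [495.2 299.1] [52.1 71. ] 74.0
w1 slothole [240. 208.] 4 zmed 0.0807 mean [0.5508 0.0799 0.081 ] [550.7  79.8] [0.5 3.1] 76.8
w2 yellowtop [299. 204.] 2766 zmed 0.0896 mean [0.5569 0.0682 0.0894] [555.8  68.5] [51.1 50.2] 78.8
w2 orangetop [432. 238.] 605 zmed 0.1432 mean [ 0.5201 -0.0361  0.143 ] [520.4 -36.5] [13.3 38.9] 79.2
w2 lid [425. 127.] 45885 zmed 0.1017 mean [ 0.6023 -0.0515  0.1018] [593.5 -51.7] [170.1 210.6] 79.0
w2 redtop [ 97. 302.] 383 zmed 0.0904 mean [0.4968 0.297  0.0896] [496.2 298.6] [13.4 28.4] 74.6
w2 block 
[... 164 characters left out ...]
] [ 24.2 231.2] 70.7
w2 slothole [291. 213.] 7 zmed 0.0255 mean [0.5375 0.0847 0.0268] [537.5  84.6] [3.3 0.2] 73.8
w3 yellowtop [569.  80.] 4011 zmed 0.0895 mean [0.556  0.069  0.0894] [556.3  68.4] [54.8 52.9] 78.6
w3 lid [624.  72.] 4134 zmed 0.1014 mean [0.5512 0.0322 0.1013] [553.1  33. ] [ 32.3 104.8] 87.3
w3 redtop [319. 223.] 470 zmed 0.0904 mean [0.497  0.2992 0.0902] [496.3 299.4] [12.6 28.6] 73.6
w3 block [319. 210.] 2377 zmed 0.0447 mean [0.4987 0.2985 0.0447] [495.7 299.5] [50.1 70.1] 74.2
w3 foot [207.  68.] 2793 zmed 0.0238 mean [0.6608 0.3666 0.0237] [656.7 369.2] [ 22.4 133.4] 70.7
w3 slothole [559.  77.] 9 zmed 0.0823 mean [0.5604 0.072  0.0821] [560.3  71.9] [1.7 1.8] 35.3
```

The measurements agree with the text. The box yaw is −11.0° with its origin at about (0.594, −0.051). The stand is at (0.4955, 0.2995) with yaw −16°, and the handle top is at 0.0904 m. Now I'll grasp the blade.

```bash
python3 - <<'E'
from workcell import r, command_gripper, optics
from h import *
y=np.radians(-15.9); b=np.array([.4961,.2992,0])
command_gripper(.05,50)
r.reach(b+[0,0,.15],q(y))
hit=r.move_straight(b+[0,0,.0805],q(y),speed=.1,max_force=15)
print(hit,r.read_state()['eef_pos'],r.read_state()['contact_force'])
command_gripper(0.005,60)
s=r.read_state(); print(s['grip_width'],s['contact_force'],s['torque'])
print(r.move_straight(b+[0,0,.175],q(y),speed=.1,max_force=25))
s=r.read_state(); print(s['grip_width'],s['contact_force'],s['torque'],s['eef_pos'],s['time_s'])
shot('w4')
im,d=optics.get_image('side');cv2.imwrite('pics/side2.png',im[:,:,::-1])
E
python3 -c "
import cv2,numpy as np
a=cv2.imread('pics/w4.png');b=cv2.imread('pics/side2.png')
cv2.imwrite('pics/c4.png',np.hstack([cv2.resize(a[240:480,200:440],(400,400)),cv2.resize(b[280:440,240:400],(400,400))]))"
```

```text
False [0.49663199 0.29946286 0.08132362] [0.54010778 0.27987456 0.39326031]
0.013130616991983661 [-0.4238196  -0.78486725  5.53287196] [-0.01239866  0.12805996  0.0258398 ]
False
0.013352905489909925 [ 0.46616951 -0.30694688 -0.96949646] [-0.03090291 -0.03697149 -0.01546345] [0.49566204 0.29901391 0.17420004] 7.375
```

View pics/c4.png

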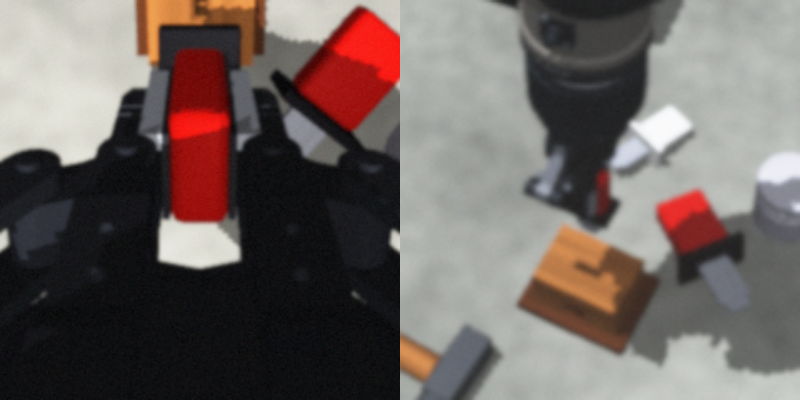

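The blade is held upright with its flange below the fingertips, and the stand's slot is empty. Next I'll measure the handle in the tool frame and the slot mouth directly from w1, w2 and the top view.

```bash
python3 - <<'E'
from fit import *
def inter(px,cmx,pose,z):
    n=cv2.undistortPoints(np.array(px,float).reshape(-1,1,2),cmx['K'],np.array([cmx['k1'],0,0,0,0.]))[:,0]
    D=np.c_[n,np.ones(len(n))]
    if pose is None: D=D@cmx['R']; o=-cmx['R'].T@cmx['t']
    else:
        T=cmx['tool_from_camera']; Rq=Ro.from_quat(pose[1]); D=Rq.apply(D@T[:3,:3].T); o=Rq.apply(T[:3,3])+pose[0]
    return o+D*((z-o[2])/D[:,2])[:,None]
yaw=np.radians(-11.0);Rb=Ro.from_euler('z',yaw).as_matrix()
exp=np.array([.594,-.051,0])+Rb@[-.06,.118,.09]; print('expected',exp)
tf=np.load('pics/top0.npz')
for n in('w1','w2','w3','top'):
    if n=='top': im=tf['im'];pose=None;c=optics.camera_model('top')
    else: f=np.load(f'pics/{n}.npz');im=f['im'];pose=(f['p'],f['q']);c=cm
    h=cv2.cvtColor(im,cv2.COLOR_RGB2HSV).astype(int)
    v,u=np.mgrid[0:480,0:640]
    P=inter(np.c_[u.ravel(),v.ravel()],c,pose,.09).reshape(480,640,3)
    B=(P-exp)@Rb
    # yellow deviates: non-bright pixels near expected
    near=(abs(B[...,0])<.021)&(abs(B[...,1])<.013)
    ref=np.median(h[...,2][near&(h[...,0]>22)&(h[...,0]<35)])
    m=near&(h[...,2]<.85*ref)
    Q=B[m]*1000
    print(n,pose is None or pose[0].round(4),m.sum(),'c mm',Q[:,:2].mean(0).round(1),'x',Q[:,0].min().round(1),Q[:,0].max().round(1),'y',Q[:,1].min().round(1),Q[:,1].max().round(1))
    ys,xs=np.where(near); cr=im[ys.min()-8:ys.max()+8,xs.min()-8:xs.max()+8]
    cv2.imwrite(f'pics/s_{n}.png',cv2.resize(cr,(260,260),interpolation=cv2.INTER_NEAREST)[:,:,::-1])
cv2.imwrite('pics/slots.png',np.hstack([cv2.imread(f'pics/s_{n}.png') for n in('w1','w2','top')]))
f,W,h=get('w4'); T=(W-f['p'])@Ro.from_quat(f['q']).as_matrix()
m=((h[...,0]<4)|(h[...,0]>176))&(h[...,1]>150)&(abs(T[...,1])<.015)&(abs(T[...,0])<.03)&np.isfinite(T[...,0])
Q=T[m]*1000; top=Q[Q[:,2]<np.percentile(Q[:,2],5)+3]
print('tool: n',m.sum(),len(top),'min',Q.min(0),'max',Q.max(0),'topmean',top.mean(0), 'rect',cv2.minAreaRect(top[:,:2].astype(np.float32)))
E
```

```text
expected [0.55761783 0.07628055 0.09      ]
w1 [ 0.53   -0.0007  0.2999] 132 c mm [ 0.  -1.2] x -10.2 10.0 y -4.5 2.1
w2 [0.5399 0.0504 0.2793] 129 c mm [-0.3 -0.4] x -10.0 9.9 y -3.6 2.1
w3 [0.4957 0.2978 0.2603] 200 c mm [-0.6  1.8] x -11.1 9.8 y -1.3 4.9
top True 49 c mm [ 1.1 -0.2] x -11.2 13.5 y -5.2 4.0
tool: n 3587 2337 min [-15.23316794  -8.91343632 -12.52931921] max [14.69380387  6.13291097 31.928856  ] topmean [ 0.63938978 -1.43571381 -9.29206824] rect ((-0.28165149688720703, -1.620697021484375), (29.88033676147461, 14.060246467590332), 0.3872809112071991)
```

View pics/slots.png

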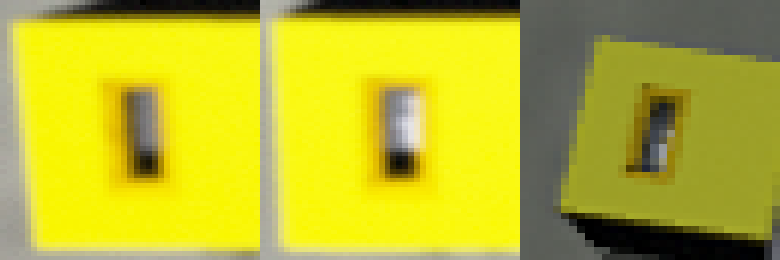

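In w1 and w2 the slot mouth lies within about 1 mm of the expected point. The held handle reads −1.5 mm in tool y, which is a small camera bias, so I'm shading the target to y −0.7 mm. I'll descend with a force guard and check the side loads inside the slot.

```bash
cat >> h.py <<'E'
yb=np.radians(-11.0);Rb=Ro.from_euler('z',yb).as_matrix()
SL=np.array([.55762,.07628,.09])
def st():
    from workcell import r
    s=r.read_state(); return Rb.T@s['contact_force'],Rb.T@s['torque'],s['eef_pos'],s
E
python3 - <<'E'
from workcell import r, command_gripper, optics
from h import *
p=SL+Rb@[0,-.0007,0]; Q=q(yb)
r.reach([.52,.2,.21],q(-.23)); r.reach([p[0],p[1],.185],Q); r.hold(.3)
f0,t0,e,s=st(); print(f0.round(2),t0.round(3),(Rb.T@(e-SL)*1000).round(2))
shot('w5')
for z in (.158,.150,.145):
    hit=r.move_straight([p[0],p[1],z],Q,speed=.05,max_force=8)
    f,t,e,s=st(); print(z,hit,(f-f0).round(2),(t-t0).round(3),(Rb.T@(e-SL)*1000).round(2))
    if hit: break
print(s['time_s'])
for n in('side','top'):
    im,d=optics.get_image(n);cv2.imwrite(f'pics/{n}3.png',im[:,:,::-1])
E
python3 -c "
import cv2,numpy as np
a=cv2.imread('pics/w5.png');b=cv2.imread('pics/side3.png')
cv2.imwrite('pics/c5.png',np.hstack([cv2.resize(a[100:440,150:490],(400,400)),cv2.resize(b[200:340,240:380],(400,400))]))"
```

```text
[-0.03 -0.31 -1.58] [ 0.008  0.011 -0.031] [-0.36  0.42 95.2 ]
0.158 False [0.01 0.24 0.81] [ 0.013 -0.005  0.033] [ 0.1  -0.71 67.97]
0.15 False [-1.02  0.92  0.32] [ 0.02  -0.029 -0.047] [-0.26 -0.74 59.6 ]
0.145 False [-0.25  1.01  1.24] [-0.049  0.054  0.043] [-0.2  -0.71 54.61]
10.175
```

View pics/c5.png

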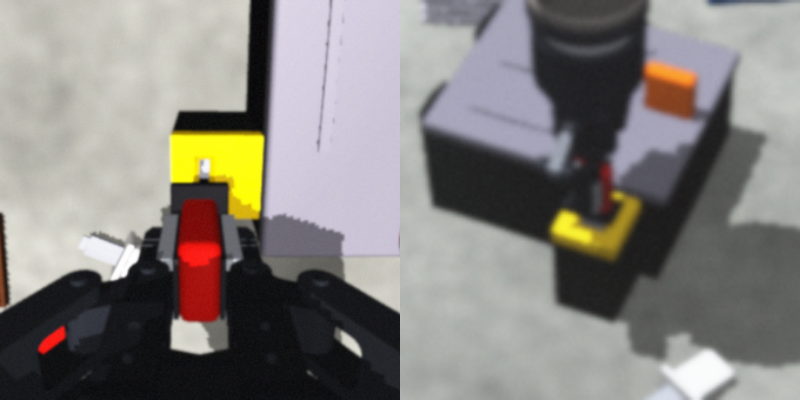

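The blade is about 15 mm into the slot with almost no side load; the side view shows it entering the collar. Pushing it home now.

```bash
python3 - <<'E'
from workcell import r, command_gripper, optics
from h import *
p=SL+Rb@[0,-.0005,0]; Q=q(yb)
f0,t0,e,s=st()
for z in (.139,.134,.130,.127,.125,.123,.121):
    hit=r.move_straight([p[0],p[1],z],Q,speed=.03,max_force=25)
    f,t,e,s=st(); print(z,hit,(f-f0).round(2),(t-t0).round(3),(Rb.T@(e-SL)*1000).round(2),s['grip_width'])
    if hit or f[2]-f0[2]>22: break
shot('w6'); print(s['time_s'])
im,d=optics.get_image('side');cv2.imwrite('pics/side4.png',im[:,:,::-1])
E
python3 -c "
import cv2,numpy as np
a=cv2.imread('pics/w6.png');b=cv2.imread('pics/side4.png')
cv2.imwrite('pics/c6.png',np.hstack([cv2.resize(a[100:440,150:490],(400,400)),cv2.resize(b[200:340,240:380],(400,400))]))"
```

```text
0.139 False [ 0.56 -1.83  0.04] [-0.21  -0.057 -0.032] [-0.23 -0.67 48.59] 0.013100354388860305
0.134 False [ 0.63 -2.33  3.59] [-0.308 -0.149  0.061] [ 0.47 -0.65 44.3 ] 0.013192722078057368
0.13 False [ 1.73 -3.71  5.94] [-0.474 -0.391 -0.045] [ 0.64 -0.66 40.47] 0.013334226826360405
0.127 False [ 2.13 -3.88  5.8 ] [-0.594 -0.371 -0.005] [ 0.57 -0.64 37.39] 0.013276126580172054
0.125 False [ 1.38 -4.26 11.26] [-0.681 -0.07   0.019] [ 0.75 -0.65 36.16] 0.013104149906950574
0.123 False [-4.14 -5.94 27.11] [-0.874  0.892 -0.026] [ 0.76 -0.64 36.11] 0.01316154236399859
11.975
```

View pics/c6.png

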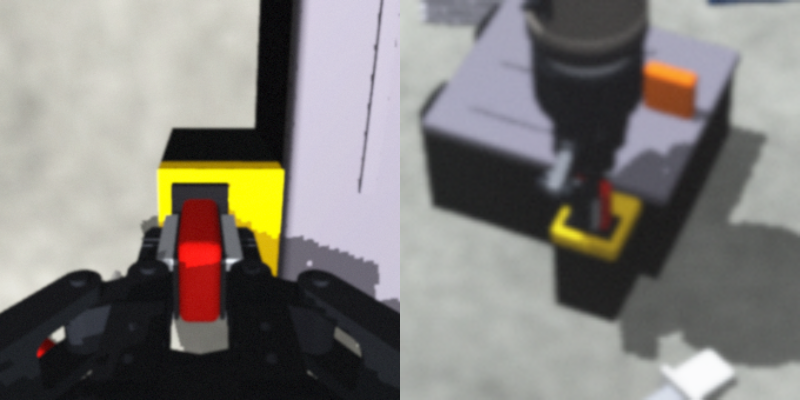

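There's a hard stop at 36.1 mm (expected 36.3), with force rising sharply from 6 to 27 N, so the flange is home. I'll release with a small opening because the lid edge is close, then lift and check the seating.

```bash
python3 - <<'E'
from workcell import r, command_gripper, optics
from h import *
p=SL+Rb@[0,-.0005,0]; Q=q(yb)
r.move_straight([p[0],p[1],.1253],Q,speed=.03)
print(st()[0].round(2))
command_gripper(.024)
f,t,e,s=st(); print(f.round(2),t.round(3),(Rb.T@(e-SL)*1000).round(2),s['grip_width'])
print(r.move_straight([p[0],p[1],.18],Q,speed=.1,max_force=10), st()[0].round(2))
r.move_straight(SL+Rb@[-.03,-.0,.17],Q,speed=.2)
shot('w7'); print(r.read_state()['time_s'])
E
cat > an.py <<'E'
import sys
from fit import *
f,W,h=get(sys.argv[1]); B=(W-np.array([.594,-.051,0]))@Rb
H,S,V=h[...,0],h[...,1],h[...,2]
m=((H<4)|(H>176))&(S>150)&(abs(B[...,0]+.06)<.03)&(abs(B[...,1]-.118)<.03)
P=B[m]; t=P[P[:,2]>P[:,2].max()-.006]; print('red top z',np.percentile(P[:,2],[90,97]).round(4),'c',(t.mean(0)*1000).round(1),fitrect(t))
m=(V<90)&(abs(B[...,0]+.06)<.022)&(abs(B[...,1]-.118)<.014)&(B[...,2]>.088)&(B[...,2]<.105)
print('flange z',m.sum(),np.percentile(B[m][:,2],[10,50,90]).round(4))
m=(H>22)&(H<35)&(S>180)&(abs(B[...,1]-.11)<.03)&(abs(B[...,0]+.06)<.03)&(B[...,2]>.08)
print('collar z',np.median(B[m][:,2]))
m=(H>8)&(H<20)&(S>180)&(V>140)&(abs(B[...,0]+.075)<.03)&(abs(B[...,1])<.02)&(B[...,2]>.138)
if m.sum(): print('fin top',np.median(B[m][:,2]),fitrect(B[m]))
E
python3 an.py w7
```

```text
[-1.69 -4.44 11.76]
[ 0.09  0.29 -0.45] [0.012 0.042 0.03 ] [-0.64 -0.1  34.5 ] 0.023842015090774875
False [0.06 0.03 0.34]
13.9167
red top z [0.1364 0.1369] c [-59.6 118.9 135.4] (array([-60.6, 118.9]), array([13.4, 30. ]), 89.7)
flange z 331 [0.094  0.0948 0.0958]
collar z 0.08975501825778705
fin top 0.1426158361602443 (array([-75.2,   0.4]), array([38.8, 13.1]), 0.5)
```

View pics/w7.png

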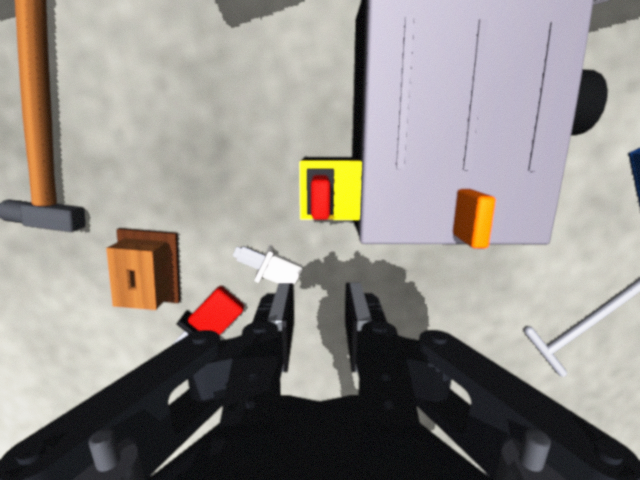

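The blade is fully home: handle top is at 136.4 mm (expected 136), flange top 94.8 mm (expected 95). The fin is at (−75.2, 0.4) mm in the box frame. Next I'll grip the lid handle and raise the lid along its arc.

```bash
cat >> h.py <<'E'
BO=np.array([.594,-.051,0]); HG=np.array([.1,0,.09])
GP=np.array([-.075,-.0003,.133])   # TCP in box frame when shut
def lidpose(th,gp=GP):
    R=Ro.from_euler('y',th).as_matrix()
    P=BO+Rb@(HG+R@(gp-HG))
    rot=Ro.from_matrix(Rb@R@Rb.T)*Ro.from_quat(q(yb))
    return P,rot.as_quat()
E
python3 - <<'E'
from workcell import r, command_gripper, optics
from h import *
P,Q=lidpose(0)
command_gripper(.045)
r.reach(BO+Rb@[-.085,.05,.22],Q); r.reach([P[0],P[1],.205],Q)
print(r.move_straight(P,Q,speed=.1,max_force=12))
r.hold(.2)
f,t,e,s=st(); print(f.round(2),t.round(3),(Rb.T@(e-BO)*1000).round(2))
command_gripper(.005,100)
f,t,e,s=st(); print(f.round(2),t.round(3),(Rb.T@(e-BO)*1000).round(2),s['grip_width'],s['time_s'])
shot('w8')
E
```

```text
False
[ 0.31 -0.78 -0.21] [-0.039  0.053  0.039] [-74.66  -0.27 133.63]
[-1.62 -9.43  3.86] [-1.086  0.222 -0.129] [-74.91  -2.05 133.49] 0.012739552283404992 16.4417
```

View pics/w8.png

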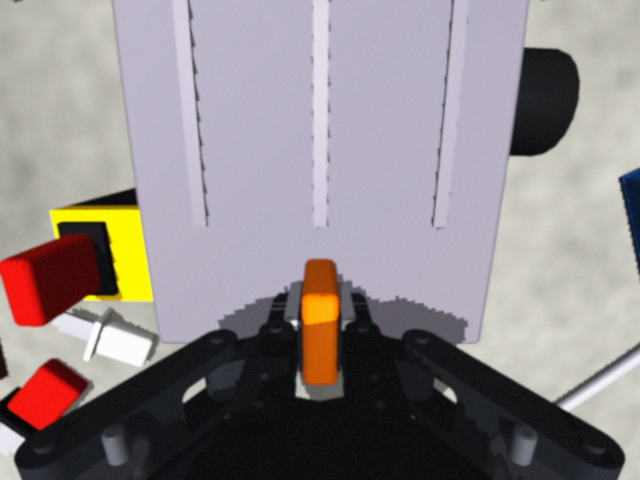

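The handle is gripped at a width of 12.7 mm. The jaws centred at y −2 mm, matching the camera bias, so I'm updating the grip reference. Now raising slowly along the arc while watching the force.

```bash
python3 - <<'E'
import re
s=open('h.py').read().replace('GP=np.array([-.075,-.0003,.133])','GP=np.array([-.075,-.0021,.1333])'); open('h.py','w').write(s)
E
python3 - <<'E'
from workcell import r, command_gripper, optics
from h import *
for th in np.arange(0,.0951,.01):
    P,Q=lidpose(th)
    r.move_straight(P,Q,speed=.012)
    f,t,e,s=st(); b=(Rb.T@(e-BO)*1000)
    tilt=np.arctan2(*(Rb.T@Ro.from_quat(s['eef_rot']).apply([0,0,-1]))[[0,2]])
    print(round(th,3),f.round(1),t.round(2),b.round(1),'tilt',tilt.round(3),s['grip_width'].round(4))
    if np.linalg.norm(f)>45: print('high');break
print(s['time_s']); shot('w9')
E
cat > lid.py <<'E'
import sys
from fit import *
f,W,h=get(sys.argv[1]); B=(W-BO)@Rb
m=(h[...,1]<50)&(h[...,2]>100)&(B[...,0]>-.1)&(B[...,0]<.09)&(abs(B[...,1])<.08)&(B[...,2]>.095)&(B[...,2]<.16)
P=B[m]; A=np.c_[P[:,0],P[:,1],np.ones(len(P))]
for _ in range(4):
    c=np.linalg.lstsq(A,P[:,2],rcond=None)[0]; res=abs(P[:,2]-A@c); k=res<max(.002,2*np.median(res)); A,P=A[k],P[k]
a=-np.arctan(c[0]); print('lid n',len(P),'angle',a.round(4),'front lift mm',(205*np.sin(a)).round(1),'z at hinge x',(c[0]*.1+c[2]).round(4))
E
python3 lid.py w8; python3 lid.py w9
```

```text
lid n 106848 angle -0.0013 front lift mm -0.3 z at hinge x 0.102Traceback (most recent call last):
  File "<stdin>", line 8, in <module>
AttributeError: 'float' object has no attribute 'round'
Traceback (most recent call last):
  File "lid.py", line 3, in <module>
    f,W,h=get(sys.argv[1]); B=(W-BO)@Rb
          ~~~^^^^^^^^^^^^^
  File "fit.py", line 5, in get
    f=np.load(f'pics/{n}.npz'); W=cloud(f['im'],f['d'],cm,(f['p'],f['q'])); hsv=cv2.cvtColor(f['im'],cv2.COLOR_RGB2HSV).astype(int); return f,W,hsv
FileNotFoundError: [Errno 2] No such file or directory: 'pics/w9.npz'
```

```bash
python3 - <<'E'
from workcell import r, command_gripper, optics
from h import *
for th in np.arange(0,.0951,.01):
    P,Q=lidpose(th)
    r.move_straight(P,Q,speed=.012)
    f,t,e,s=st(); b=(Rb.T@(e-BO)*1000)
    a=Rb.T@Ro.from_quat(s['eef_rot']).apply([0,0,-1])
    print(th.round(3),np.round(f,1),np.round(t,2),np.round(b,1),'tilt',round(float(np.arctan2(a[0],a[2])),3),round(float(s['grip_width']),4))
    if np.linalg.norm(f)>45: print('high');break
print(s['time_s']); shot('w9')
E
python3 lid.py w9
```

```text
0.0 [-1.  -2.6  3.6] [-0.28  0.15 -0.15] [-74.9  -2.2 133.5] tilt -0.0 0.0129
0.01 [-0.4 -2.4 -0.5] [-0.36 -0.29 -0.09] [-74.6  -2.2 134.7] tilt 0.011 0.0128
0.02 [ 0.9 -4.5 -8.7] [-0.52 -0.68 -0.11] [-74.2  -2.2 136.3] tilt 0.021 0.0128
0.03 [ 0.5 -4.8 -0.5] [-0.52  0.06 -0.18] [-73.4  -2.2 139.2] tilt 0.029 0.0126
0.04 [ 0.5 -4.5  0.1] [-0.66  0.02 -0.1 ] [-73.   -2.2 140.7] tilt 0.039 0.013
0.05 [ 0.7 -5.6  1.5] [-0.66  0.02 -0.07] [-72.5  -2.2 142.3] tilt 0.049 0.013
0.06 [ 0.4 -4.   0.3] [-0.67 -0.19 -0.14] [-72.1  -2.2 143.7] tilt 0.059 0.0129
0.07 [-0.2 -4.9 -0.6] [-0.69 -0.18 -0.08] [-71.6  -2.1 145.3] tilt 0.07 0.0126
0.08 [ 0.7 -5.6 -0.4] [-0.73 -0.25 -0.08] [-71.   -2.2 147. ] tilt 0.079 0.0126
0.09 [ 0.4 -5.7 -1.1] [-0.64 -0.21 -0.03] [-70.4  -2.2 148.7] tilt 0.089 0.0128
19.7417
lid n 108528 angle 0.0866 front lift mm 17.7 z at hinge x 0.1019
```

The force peaked at about 9 N and then dropped. The lid follows the hand, with a measured angle of 0.087, so the seal is broken. Continuing to 30 mm.

```bash
python3 - <<'E'
from workcell import r, command_gripper, optics
from h import *
for th in (.105,.12,.135,.149):
    P,Q=lidpose(th); r.move_straight(P,Q,speed=.015)
    f,t,e,s=st(); print(th,np.round(f,1),np.round(Rb.T@(e-BO)*1000,1),round(float(s['grip_width']),4))
r.hold(.5); shot('w10'); print(r.read_state()['time_s'])
im,d=optics.get_image('side');cv2.imwrite('pics/side5.png',im[:,:,::-1])
E
python3 lid.py w10; python3 an.py w10
python3 -c "
import cv2,numpy as np
a=cv2.imread('pics/w10.png');b=cv2.imread('pics/side5.png')
cv2.imwrite('pics/c10.png',np.hstack([cv2.resize(a,(400,300)),cv2.resize(b,(400,300))]))"
```

```text
0.105 [ 0.3 -5.6 -1.2] [-69.5  -2.2 151.3] 0.0127
0.12 [-0.1 -5.3 -0.8] [-68.6  -2.2 153.7] 0.0125
0.135 [-1.2 -4.5 -0.5] [-67.6  -2.2 156.3] 0.0129
0.149 [ 0.1 -5.7 -1.1] [-66.7  -2.2 158.6] 0.0126
21.6583
lid n 108666 angle 0.1454 front lift mm 29.7 z at hinge x 0.1019
red top z [0.136  0.1365] c [-58.5 116.6 135.1] (array([-59.8, 117.9]), array([15. , 29.4]), 89.7)
flange z 1696 [0.0937 0.0951 0.102 ]
collar z 0.08981516271554582
fin top 0.16816623037674983 (array([-65.9,  -0.7]), array([38.9, 13. ]), 0.3)
```

View pics/c10.png

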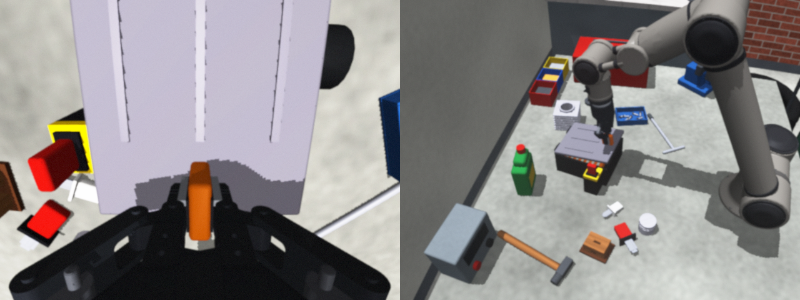

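The lid is held ajar with its front edge raised 29.7 mm, and the blade is still fully home. Handing the job in.

```bash
python3 - <<'E'
from workcell import r
print(r.finish_job())
E
```

```text
the job is handed in; nothing more can be done
None
```

The job is done and handed in at about 22 s of the 54 s allowed, with the gripper still holding the lid ajar.

- **Blade:** I took the small red blade from the stand and pushed it into the collar until it stopped hard. The last check showed its flange top at 95 mm and handle top at 136 mm, both as expected for fully home. I then let go of it.
- **Lid:** I pulled it free slowly along its hinge arc. The highest upward pull I read was about 9 N, after which the force dropped as the seal let go. The lid measured 0.145 rad, or 29.7 mm at the front edge, and the gripper was holding the handle with its 100 N grip setting and no sign of slipping.

**What disagreed:**
- **Wrist camera:** it reads about 1.5–2 mm off sideways. The jaws centred on the lid handle about 2 mm from where I had measured it. This left a side load of about 5 N on the lid handle, and one of up to 6 N on the blade while I pushed it in.
- **Decoy blades:** the white and the larger red one were standing on their tips in the first pictures and had toppled by the first wrist view. The arm had not been near them or lower than 0.25 m, so they appear to have fallen on their own. I left them there.

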